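# Click both filter wheels to the marked stop

### The job

On the white filter changer, flick the edge of each of the two thumbwheels with a fingertip, rolling its top away from the robot one click at a time, until the tooth with the T-bar stands straight up on both wheels and each wheel rests in that click stop. Do not roll either wheel a click past it, and do not disturb the labware standing around or the objective on the changer's deck.

Things in the scene. Friction and masses are not known exactly. Their poses are not given: they have to be found in the camera images.
- changer: the filter changer: white box fixed to the bench, 130 mm deep (x), 220 wide (y), flat deck 80 mm above the bench. Origin: centre of its underside; x points away from the robot (yaw within 0.35 rad), y left, z up. Two black lens ports stick out 25 mm low on its far side. Two bare-metal thumbwheels on level axles along y stand out of the deck, 110 mm apart.
- wheel_left (a joint): turn of the left (+y) wheel, rad: 0 with the T-bar straight up, growing as its top rolls away from the robot (changer's +x); negative at the start. Click stops every 45 degrees (0.785); it starts in a stop one or two clicks before 0. About 2 N at a tooth turns it; pushed just past half-way (23 degrees) it snaps on into the next stop by itself, and does not coast.
- wheel_left_axle (a point): centre of the left (+y) wheel on its fixed axle, 95 mm above the bench. Drum 30 mm in radius, 16 mm wide (y), with eight radial teeth 45 degrees apart, 6 mm thick, 16 wide, reaching 45 mm from the axle: at rest one tooth stands straight up. Bearing cheeks 24 to 30 mm either side of its mid-plane, 22 mm deep (x), reach 9 mm above the axle.
- wheel_left_bar (a point): the T-bar of the left (+y) wheel: a round cross-bar 9 mm thick and 36 mm long (y) across the tip of one of the eight teeth, 41 mm from the axle; the other seven teeth are plain. Point at the bar's centre.
- wheel_right (a joint): turn of the right (-y) wheel, rad: 0 with the T-bar straight up, growing as its top rolls away from the robot (changer's +x); negative at the start. Click stops every 45 degrees (0.785); it starts in a stop one or two clicks before 0. About 2 N at a tooth turns it; pushed just past half-way (23 degrees) it snaps on into the next stop by itself, and does not coast.
- wheel_right_axle (a point): centre of the right (-y) wheel on its fixed axle, 95 mm above the bench. Drum 30 mm in radius, 16 mm wide (y), with eight radial teeth 45 degrees apart, 6 mm thick, 16 wide, reaching 45 mm from the axle: at rest one tooth stands straight up. Bearing cheeks 24 to 30 mm either side of its mid-plane, 22 mm deep (x), reach 9 mm above the axle.
- wheel_right_bar (a point): the T-bar of the right (-y) wheel: a round cross-bar 9 mm thick and 36 mm long (y) across the tip of one of the eight teeth, 41 mm from the axle; the other seven teeth are plain. Point at the bar's centre.
- objective_mid (a point): a bare steel microscope objective, 30 mm across and 42 mm tall, standing upright on the changer's deck between and beyond the wheels; point at its middle
- dish_mid (a point): a clear round culture dish, 90 mm across and 15 mm tall, on the bench just in front of the changer; point at its middle
- well_plate_mid (a point): a clear six-well plate, 85 x 127 x 21 mm, on the bench; point at its middle
- tip_rack_mid (a point): a grey pipette-tip rack, 85 x 122 x 51 mm, on the bench; point at the middle of its body
- media_bottle_mid (a point): a brown glass bottle, 70 mm across and 140 mm tall, on the bench; point half-way up
- slide_box_mid (a point): a grey slide box, 85 x 100 x 34 mm, on the bench; point at its middle
- marker_mid (a point): a white marker pen with a black cap, about 140 mm long and 15 mm thick, lying behind the changer (far side); point near its middle

How it is judged (in metres and radians):
At the end, for the whole second after the job is handed in: both wheels rest within 0.12 rad (7 degrees) of 0, T-bar straight up, hardly moving (under 0.1 rad/s), and all seven bystanders are within 20 mm of where they started (value of joint wheel_left between -0.12 and 0.12 rad and velocity of joint wheel_left between -0.1 and 0.1 rad/s and value of joint wheel_right between -0.12 and 0.12 rad and velocity of joint wheel_right between -0.1 and 0.1 rad/s and distance of each of objective_mid, dish_mid, well_plate_mid, tip_rack_mid, media_bottle_mid, slide_box_mid, marker_mid from where it was at the start of the episode below 0.02 m); the robot touches nothing.
It fails at once if a wheel is rolled past its marked stop by most of a click (more than 0.45 rad) (value of joint any of wheel_left, wheel_right above 0.45 rad).
It fails at once if a bystander is pushed, knocked over, lifted or carried (moved more than 20 mm) (distance of any of objective_mid, dish_mid, well_plate_mid, tip_rack_mid, media_bottle_mid, slide_box_mid, marker_mid from where it was at the start of the episode above 0.02 m).
It also fails if it takes over 48 s, if anything falls off the work surface, if the arm or the gripper's body presses on something with over 40 N, if the wrist force passes 120 N, or if a joint passes its speed limit or range.

### The arm

A 7-joint arm with a two-finger parallel gripper is mounted at the origin on the work surface. World frame = base frame: x ahead of the robot, y to its left, z up, the work surface at z = 0. Lengths are in mm, angles in degrees, forces in N, time in s.
With the tool pointing down it reaches from about 400 to 750 mm from the base axis. Payload 19.5 kg.
Tool frame: the origin (TCP) lies at the very end of the fingers, on their centre line; the grasp point (between the pads) lies 19 mm behind it (pinch_z is the distance from the TCP to the grasp point, in mm); z points along the fingers, y is the line along which they close (so a half turn about z gives the same grasp; the last joint's range is limited). The gripper opens to 85 mm and grips with 20 to 120 N. Pads are 22 mm wide; open, the fingers measure 114 mm over their backs; the gripper's body (76 mm by 85 mm) begins 54 mm behind the grasp point. The pads swing forward as they close: fully open they stand 13 mm farther back than shut.
Start: joints at [-75.384, 40.479, -1.581, 85.061, 1.261, 54.483, -4.326], TCP at [168.153, 549.836, 231.268] pointing down, gripper open.
Joint ranges: [-155.06, 155.06], [-18.47, 123.98], [-90, 86.84], [0, 140.48], [-83.41, 263.41], [0, 116], [-161.91, 161.91]. Speed limits (degrees/s): [108.29, 108.29, 147.25, 147.25, 172.46, 172.46, 172.46].

### API

Orientations are given as [roll, pitch, yaw] about the fixed x, y, z axes, in that order (R = Rz(yaw) Ry(pitch) Rx(roll)).
In Python, from workcell import * gives the robot as it stands.
- The arm moves only by the shell command python3 -m jog 'ROWS' [FORCE]. ROWS is JSON, one flat list of numbers, 5 for each row, row after row: the closure, from -1 (fully open) to 1 (shut), then the shift along the tool's x, y, z in cm, then the turn about the tool's z in degrees. A call has 1 to 12 rows; each row is the pose to reach, as a shift and turn from the pose commanded when the call began, along the tool's axes at that moment; what a row does not reach only later rows make up. A row lasts 1/8 s, in which the tool goes at most 62.5 mm and 10.7 degrees, less where a joint would pass 70% of its speed; a pose out of reach is approached as far as the arm can. A call with a gripper value outside its range is refused whole. The fingers move at their own pace and stop on an object; FORCE is the grip in N (left out, the last holds). Time passes only in rows, so rows that repeat a pose let the fingers close. It gives the time, the measured TCP pose, the force, the opening and the grip force at its end, in the units of the state.
- read_state(): the state, without advancing time (a new reading comes with each control period).
- capture(name): name is "scene" or "side" or "wrist"; returns a dict with "color" (400x640x3 uint8, red, green, blue), "range_z" (400x640 float32, mm along the optical axis (not along the pixel's ray), 0 where there is no reading), "K" (3x3 intrinsics, pixels), "rvec" (rotation vector, rad) and "tvec" (3), from world to camera coordinates, as OpenCV has them; the wrist camera has in their place "hand_eye" (4x4, takes a point from camera to tool coordinates, whose origin is the TCP and whose axes are the flange's). Camera axes: x right, y down, z forward; pixel columns grow to the right and rows downward; lengths in mm; the calibration is good to about 2 mm. The wrist camera is an equidistant fisheye: a pixel r from the principal point sees the ray r / f radians off the axis. A picture is of the moment at which its call begins: read the wrist's pose just before it.
- finish_job(): hands the job in; it is judged then, once.
The state is a dict: "time_s": time; "joint_pos": joint angles; "qvel": joint speeds; "effort": joint torques, N m; "eef_pos": TCP position; "tool_rot": TCP orientation; "wrist_force": force on the tool from outside, world axes, zero at the start; "wrist_torque": the same for the moment, N m; "grip_width": finger opening in mm; "grasp_force": force on a finger pad.
Only numpy, scipy, OpenCV 4.12 (cv2) and the standard library are available. Lean on these libraries where they do the work, as an engineer would, in place of code of your own. Each camera call takes 0.05 s, during which the arm holds its last target. There are 200 camera calls.

## Working session

There is one attempt and no reset: what is moved stays moved. The work goes in short steps, Python scripts to look and compute and a shell command to move; the robot and the scene stay as the last step left them, time stands still between calls to the robot, and variables do not carry over. Pictures are saved under pics/ and viewed, at most 10 in all, crops included, and the job is handed in when it is done.

```bash
mkdir -p pics; cat > h.py <<'E'
from workcell import *
import numpy as np, cv2
def cloud(c):
    K=np.array(c["K"]);R,_=cv2.Rodrigues(np.array(c["rvec"],float));t=np.array(c["tvec"],float).reshape(3)
    z=c["range_z"];v,u=np.mgrid[:z.shape[0],:z.shape[1]]
    P=np.stack([(u-K[0,2])/K[0,0]*z,(v-K[1,2])/K[1,1]*z,z],-1)
    W=(P-t)@R; W[z<=0]=np.nan
    return W
def save(c,n): cv2.imwrite(n,c["color"][:,:,::-1])
E
python3 - <<'E'
from h import *
s=read_state();print(s["time_s"],s["eef_pos"],s["tool_rot"],s["grip_width"])
im=[]
for n in("scene","side"):
    c=capture(n);np.save(n+".npy",c,allow_pickle=True);save(c,f"pics/{n}.png")
    R,_=cv2.Rodrigues(np.array(c["rvec"],float));print(n,-R.T@np.array(c["tvec"]).ravel(),c["K"])
    W=cloud(c);m=(abs(W[...,2]-80)<4);print(m.sum(),np.nanmedian(W[m],0))
E
```

```text
0.0 [168.09328812 549.60375634 230.85460321] [-1.79939009e+02  1.08430650e-03  1.62993530e+02] 85.39238968552138
scene [1215.63318684 -130.95790351  742.60482781] [[373.51875046   0.         323.34425047]
 [  0.         373.51875046 202.28510402]
 [  0.           0.           1.        ]]
4081 [582.40536104  62.00121327  80.14177374]
side [359.91614021 925.13295053 928.21042655] [[514.25773137   0.         322.84161081]
 [  0.         514.25773137 202.63332671]
 [  0.           0.           1.        ]]
3345 [584.35087583  45.22341577  81.2382146 ]
```

View pics/scene.png

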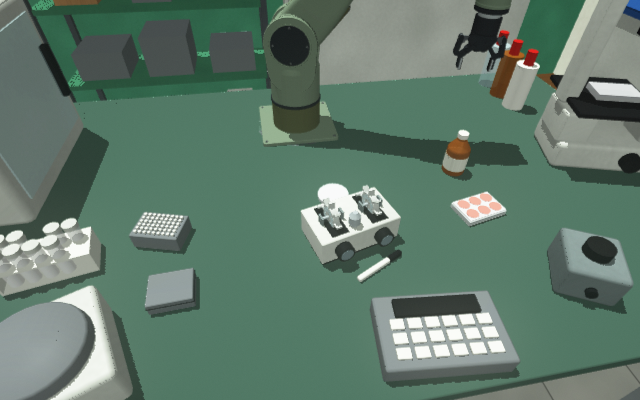

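View pics/side.png

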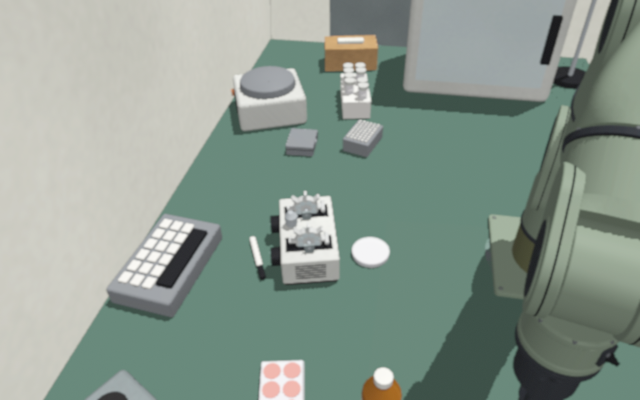

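The scene view shows the changer at about (350,215), with wheels near (332,213) and (372,202). The side view shows it at (308,238), with wheels near (307,205) and (310,240).

```bash
python3 - <<'E'
from h import *
ims=[];D=[];A=[]
for n,(u,v) in(("scene",(350,215)),("side",(308,238))):
    c=np.load(n+".npy",allow_pickle=True).item();W=cloud(c)
    A.append(W[v-60:v+60,u-70:u+70].reshape(-1,3))
    ims.append(cv2.resize(c["color"][v-45:v+50,u-60:u+60,::-1],(480,380),interpolation=cv2.INTER_CUBIC) if 0 else cv2.resize(c["color"][v-50:v+50,u-65:u+65,::-1],None,fx=6,fy=6,interpolation=cv2.INTER_CUBIC)[:, :780])
    P=A[-1];m=abs(P[:,2]-80)<5;q=P[m][:,:2].astype(np.float32)
    r=cv2.minAreaRect(q);print(n,r,cv2.boxPoints(r).round(0).tolist())
for i,P in enumerate(A):
    m=(P[:,2]>72); r=cv2.minAreaRect(P[m][:,:2].astype(np.float32));print(r)
    m=(P[:,2]>98)&(P[:,2]<160); q=P[m].astype(np.float32)
    _,l,ce=cv2.kmeans(q[:,:2].copy(),3,None,(3,50,.1),5,cv2.KMEANS_PP_CENTERS);
    for k in range(3): print(ce[k],(l==k).sum(),q[l.ravel()==k].min(0),q[l.ravel()==k].max(0))
cv2.imwrite("pics/z0.png",ims[0]);cv2.imwrite("pics/z1.png",ims[1])
E
```

```text
scene ((576.7252197265625, 64.14696502685547), (131.44464111328125, 220.5140380859375), 15.691222190856934) [[484.0, 153.0], [543.0, -60.0], [670.0, -24.0], [610.0, 188.0]]
side ((574.8128662109375, 65.53360748291016), (130.12538146972656, 225.807373046875), 15.316757202148438) [[482.0, 157.0], [542.0, -61.0], [667.0, -26.0], [608.0, 192.0]]
((576.9505615234375, 64.06562805175781), (131.8548126220703, 220.74412536621094), 15.663436889648438)
[621.71436   61.536686] 133 [606.27374   27.314125  98.03144 ] [631.8793   77.71463 122.48564]
[565.4936 115.13  ] 348 [518.47504  85.99611  98.00038] [606.64343 148.51999 141.6634 ]
[595.3863    10.008114] 340 [552.1663  -18.91992  98.22795] [636.9109    41.909557 142.64473 ]
((583.1043701171875, 68.1201400756836), (148.74778747558594, 225.12417602539062), 14.626007080078125)
[612.0506  70.9849] 150 [598.5009    29.589485  98.43102 ] [630.4485   82.08597 126.3445 ]
[557.2399  123.42419] 523 [513.265     88.94985   98.062035] [604.9502  150.73433 144.3036 ]
[585.86334   17.367844] 432 [542.96515  -17.156778  98.00359 ] [633.6375    46.820442 144.91502 ]
```

View pics/z0.png

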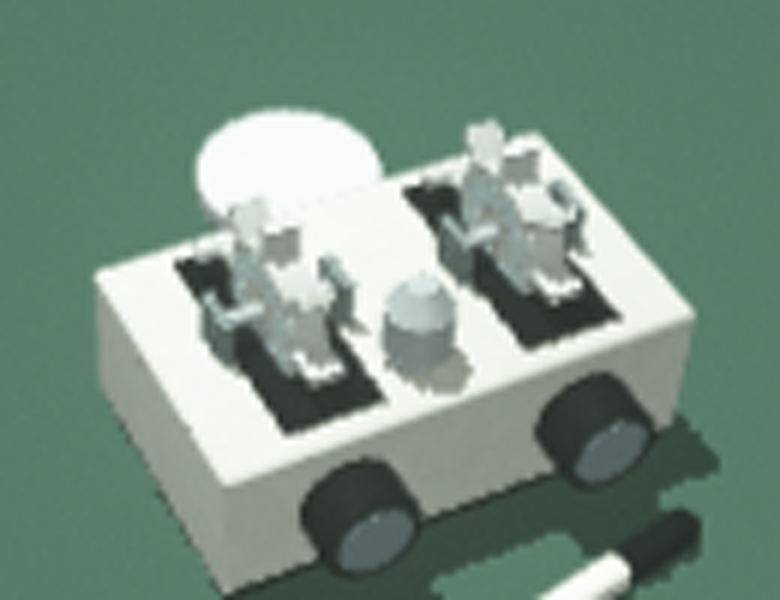

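View pics/z1.png

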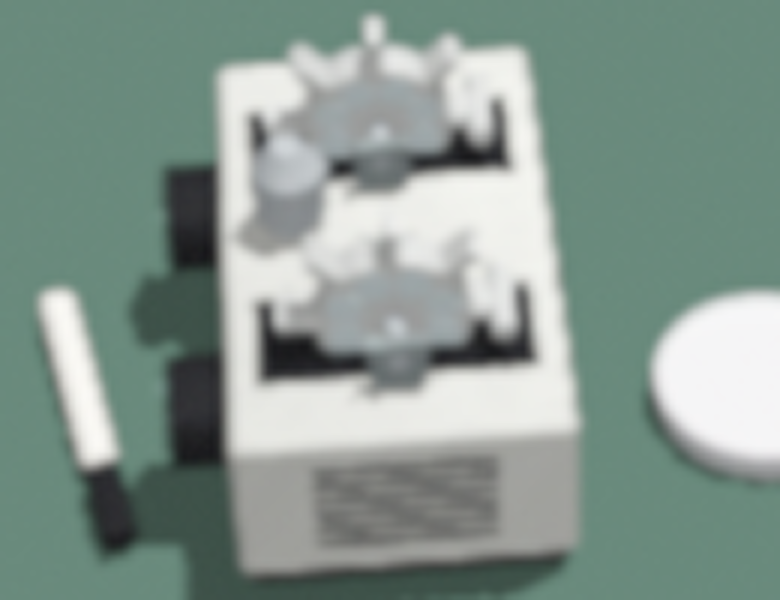

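In the side crop both T-bars look to be at the robot-side horizontal (−90°), at about (490,300) and (478,110). The upright, ±45° teeth are plain, so I expect two clicks each. I'm moving above the left wheel with the fingers shut, then checking with the wrist camera.

```bash
python3 -m jog '[1,-24,-15,0,-16, 1,-48.7,-30.9,0,-32.7, 1,-48.7,-30.9,0,-32.7, 1,-48.7,-30.9,0,-32.7, 1,-48.7,-30.9,0,-32.7, 1,-48.7,-30.9,0,-32.7, 1,-48.7,-30.9,0,-32.7, 1,-48.7,-30.9,0,-32.7, 1,-48.7,-30.9,0,-32.7, 1,-48.7,-30.9,0,-32.7, 1,-48.7,-30.9,0,-32.7, 1,-48.7,-30.9,0,-32.7]' 30
python3 - <<'E'
from h import *
s=read_state();print(s["time_s"],s["eef_pos"],s["tool_rot"],s["grip_width"],s["wrist_force"])
c=capture("wrist");np.save("w.npy",c,allow_pickle=True);save(c,"pics/w.png");print(c["K"],c["hand_eye"])
E
```

```text
time_s: 1.6
eef_pos: [542.7, 113.4, 231.4]
tool_rot: [180.0, -0.0, -164.2]
wrist_force: [0.4, 0.3, 0.8]
grip_width: -0.0
grasp_force: 0.0
1.6 [542.70549578 113.40103485 231.35920851] [ 1.79968064e+02 -1.49751231e-02 -1.64193992e+02] -0.04452029898226328 [0.39655856 0.33523714 0.80089519]
[[309.70691629   0.         319.19318694]
 [  0.         309.70691629 202.09035543]
 [  0.           0.           1.        ]] [[-1.01579633e-03 -9.50046589e-01 -3.12106466e-01  8.09066343e+01]
 [ 9.99999451e-01 -1.04561775e-03 -7.18030547e-05 -1.46985198e-01]
 [-2.58127814e-04 -3.12106368e-01  9.50047130e-01 -1.42383172e+02]
 [ 0.00000000e+00  0.00000000e+00  0.00000000e+00  1.00000000e+00]]
```

View pics/w.png

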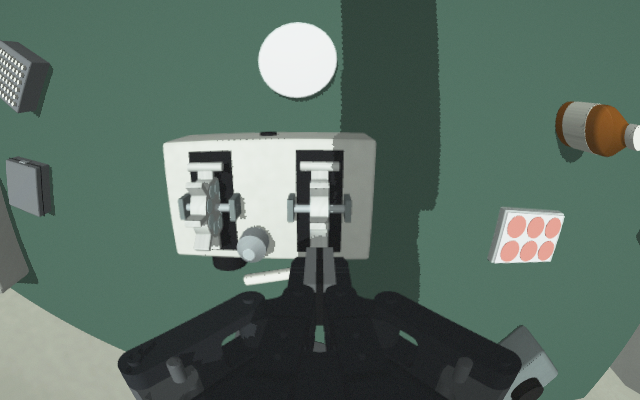

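The wrist view shows both T-bars on the robot side, left at (320,166) and right at (205,166). The cheeks are at (292/348,208) and (184/234,207). I'll measure these points with the wrist depth.

```bash
cat >> h.py <<'E'
from scipy.spatial.transform import Rotation as Ro
def wcloud(c,s):
    K=np.array(c["K"]);z=c["range_z"].astype(float);v,u=np.mgrid[:z.shape[0],:z.shape[1]]
    x=(u-K[0,2])/K[0,0];y=(v-K[1,2])/K[1,1];th=np.hypot(x,y)+1e-9
    k=np.tan(th)/th
    P=np.stack([x*k*z,y*k*z,z],-1);H=np.array(c["hand_eye"])
    T=P@H[:3,:3].T+H[:3,3]
    W=T@Ro.from_euler("xyz",s["tool_rot"],degrees=True).as_matrix().T+np.array(s["eef_pos"])
    W[z<=0]=np.nan;return W
C0=np.array([576.5,64.3]);a=np.radians(15.8)
def loc(W):
    d=W[...,:2]-C0;return np.stack([d[...,0]*np.cos(a)+d[...,1]*np.sin(a),-d[...,0]*np.sin(a)+d[...,1]*np.cos(a),W[...,2]],-1)
E
python3 - <<'E'
from h import *
s=read_state();c=np.load("w.npy",allow_pickle=True).item()
W=wcloud(c,s);L=loc(W)
for n,(u,v) in dict(barL=(320,166),barR=(205,166),ckL1=(292,208),ckL2=(348,208),ckR1=(184,207),ckR2=(234,207),deck=(265,180)).items():
    print(n,np.nanmedian(L[v-2:v+3,u-2:u+3].reshape(-1,3),0).round(1))
print("left column",[L[v,320].round(0).tolist() for v in range(150,245,5)])
m=(abs(L[...,2]-80)<5)&(abs(L[...,0])<90)&(abs(L[...,1])<130);r=cv2.minAreaRect(W[m][:,:2].astype(np.float32));print(r)
for sg in(1,-1):
    m=(L[...,2]>135)&(abs(L[...,1]-55*sg)<20)&(abs(L[...,0])<12);print("top",m.sum(),np.median(L[m],0).round(1),L[m].max(0),L[m].min(0))
print("tcp",loc(np.array(s["eef_pos"])))
E
```

```text
barL [-44.1  57.1  98.8]
barR [-45.9 -51.7  98.6]
ckL1 [ -4.9  31.1 102.9]
ckL2 [ -5.6  83.  104. ]
ckR1 [ -5.6 -78.5 101.1]
ckR2 [ -6.1 -24.6 102.9]
deck [-26.5   2.7  80.1]
left column [[-56.0, 57.0, 80.0], [-51.0, 57.0, 82.0], [-46.0, 57.0, 80.0], [-45.0, 57.0, 98.0], [-40.0, 57.0, 98.0], [-36.0, 57.0, 99.0], [-31.0, 57.0, 99.0], [-34.0, 57.0, 127.0], [-29.0, 57.0, 124.0], [-23.0, 57.0, 119.0], [-19.0, 57.0, 120.0], [-14.0, 57.0, 121.0], [-11.0, 57.0, 124.0], [-6.0, 57.0, 124.0], [-5.0, 57.0, 134.0], [-3.0, 57.0, 139.0], [9.0, 57.0, 122.0], [15.0, 57.0, 119.0], [19.0, 57.0, 121.0]]
((572.861328125, 64.80725860595703), (130.21881103515625, 219.6969757080078), 15.309168815612793)
top 241 [ -5.3  56.1 140.1] [ -0.29879339  63.55212441 286.78809162] [-11.99405446  48.70427566 135.0165602 ]
top 138 [ -4.5 -52.6 139.4] [ -0.6734305  -45.42665125 141.58210965] [ -6.95677835 -61.86232418 135.07592323]
tcp [-19.10658154  56.43888789 231.44401204]
```

Both bars are at −90° (z≈98, r≈41), so two clicks each, and the axle sits about 4 mm nearer the robot than the box centre. I'll make the first flick on the left wheel with the tip at z≈134, which clears the −45° tooth at 127.

```bash
python3 -m jog '[1,0.9,0,5,0, 1,0.9,0,9.7,0, 1,0.9,0,9.7,0, 1,0.2,0,9.7,0, 1,-0.5,0,9.7,0, 1,-1.2,0,9.7,0, 1,-1.9,0,9.7,0, 1,-2.6,0,9.7,0, 1,-3.3,0,9.7,0, 1,-4.0,0,9.7,0, 1,-4.2,0,9.7,0, 1,-4.2,0,5,0]'
python3 -m jog '[1,4.2,0,-4.7,0, 1,4.2,0,-4.7,0, 1,4.2,0,-4.7,0]'
python3 - <<'E'
from h import *
s=read_state();print(s["time_s"],s["eef_pos"],s["wrist_force"])
c=capture("wrist");save(c,"pics/w2.png");W=wcloud(c,s);L=loc(W)
print("tcp",loc(np.array(s["eef_pos"])))
# bars: points beyond wheel thickness in y (10..20 from midplane), above deck
for n,y0 in(("L",56.5),("R",-53)):
    d=abs(L[...,1]-y0);m=(d>10)&(d<19)&(L[...,2]>90)&(L[...,2]<150)&(abs(L[...,0]+4)<55)
    q=L[m];R=np.hypot(q[:,0]+4,q[:,2]-95);q=q[R>36];print(n,len(q),np.median(q,0).round(1),np.degrees(np.arctan2(np.median(q[:,0])+4,np.median(q[:,2])-95)))
E
```

```text
time_s: 3.15
eef_pos: [582.8, 123.0, 179.6]
tool_rot: [180.0, -0.3, -164.3]
wrist_force: [-0.7, 0.0, 0.9]
grip_width: -0.2
grasp_force: 0.0
time_s: 3.52
eef_pos: [543.7, 111.8, 228.1]
tool_rot: [-180.0, -0.0, -164.3]
wrist_force: [0.3, 0.3, -0.4]
grip_width: 0.0
grasp_force: 0.0
3.525 [543.65572512 111.84895177 228.10196796] [ 0.27182937  0.2821996  -0.38074937]
tcp [-18.65671194  54.69530425 228.10196796]
L 218 [-32.7  46.3 127.2] -41.73749790864655
R 158 [-45.3 -41.9  98.1] -85.77081169985915
```

View pics/w2.png

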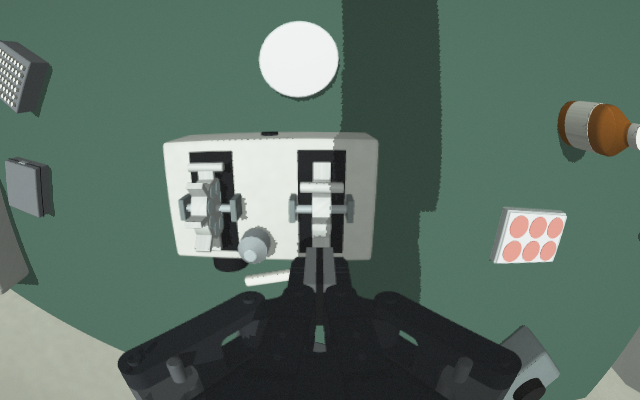

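The left bar has moved up one click, now at (321,187) and −42° measured. Repeating for the second click; the hover is 3 mm lower, so I use 9.4 cm down.

```bash
python3 -m jog '[1,0.9,0,5,0, 1,0.9,0,9.4,0, 1,0.9,0,9.4,0, 1,0.2,0,9.4,0, 1,-0.5,0,9.4,0, 1,-1.2,0,9.4,0, 1,-1.9,0,9.4,0, 1,-2.6,0,9.4,0, 1,-3.3,0,9.4,0, 1,-4.0,0,9.4,0, 1,-4.2,0,9.4,0, 1,-4.2,0,4.5,0]'
python3 -m jog '[1,4.2,0,-4.5,0, 1,4.2,0,-4.5,0, 1,4.2,0,-4.5,0]'
cat > chk.py <<'E'
from h import *
s=read_state();print(s["time_s"],s["eef_pos"],s["tool_rot"])
c=capture("wrist");save(c,"pics/w_%d.png"%(s["time_s"]*100));W=wcloud(c,s);L=loc(W)
print("tcp",loc(np.array(s["eef_pos"])))
for n,y0 in(("L",56.5),("R",-53)):
    d=abs(L[...,1]-y0);m=(d>10)&(d<19)&(L[...,2]>90)&(L[...,2]<150)&(abs(L[...,0]+4)<55)
    q=L[m];R=np.hypot(q[:,0]+4,q[:,2]-95);q=q[(R>36)&(R<50)];print(n,len(q),np.median(q,0).round(1),np.degrees(np.arctan2(np.median(q[:,0])+4,np.median(q[:,2])-95)))
E
python3 chk.py
```

```text
time_s: 5.08
eef_pos: [582.7, 123.0, 181.5]
tool_rot: [180.0, -0.3, -164.3]
wrist_force: [0.2, -0.2, 1.1]
grip_width: 0.0
grasp_force: 0.0
time_s: 5.45
eef_pos: [543.7, 111.8, 228.1]
tool_rot: [-180.0, -0.0, -164.3]
wrist_force: [-0.2, 0.7, -0.4]
grip_width: -0.0
grasp_force: 0.0
5.45 [543.65987777 111.83744318 228.07939599] [-1.79988465e+02 -2.06726234e-03 -1.64311785e+02]
tcp [-18.65584975  54.68309978 228.07939599]
L 215 [ -3.7  45.5 139.2] 0.4215753944162491
R 155 [-45.1 -41.7  98.2] -85.53418207047635
```

The left bar is upright (0.4°). Moving to the right wheel.

```bash
python3 -m jog '[1,0,-5.4,0,0, 1,0.9,-10.8,0,0, 1,0.9,-10.8,0,0, 1,0.9,-10.8,0,0]'
python3 -m jog '[1,0,0,5,0, 1,0,0,9.4,0, 1,0,0,9.4,0, 1,-0.7,0,9.4,0, 1,-1.4,0,9.4,0, 1,-2.1,0,9.4,0, 1,-2.8,0,9.4,0, 1,-3.5,0,9.4,0, 1,-4.2,0,9.4,0, 1,-4.9,0,9.4,0, 1,-5.1,0,9.4,0, 1,-5.1,0,4.5,0]'
python3 -m jog '[1,5.1,0,-4.5,0, 1,5.1,0,-4.5,0, 1,5.1,0,-4.5,0]'
python3 chk.py
```

```text
time_s: 6.0
eef_pos: [564.0, 6.1, 227.4]
tool_rot: [179.9, -0.1, -164.3]
wrist_force: [0.2, 0.5, 0.1]
grip_width: 0.1
grasp_force: 0.0
time_s: 7.5
eef_pos: [611.9, 19.2, 181.4]
tool_rot: [179.9, -0.3, -164.3]
wrist_force: [-0.0, 0.1, 0.4]
grip_width: -0.1
grasp_force: 0.0
time_s: 7.88
eef_pos: [564.2, 5.4, 228.4]
tool_rot: [-180.0, 0.0, -164.3]
wrist_force: [0.5, -0.5, -1.0]
grip_width: 0.5
grasp_force: 0.0
7.875 [564.20996715   5.39600983 228.4136606 ] [-1.79985403e+02  2.24108795e-02 -1.64320602e+02]
tcp [-27.86408375 -53.33214605 228.4136606 ]
L 185 [ -3.9  44.3 139.1] 0.11692950378965249
R 212 [-33.5 -63.6 127.2] -42.43943525736593
```

```bash
python3 -m jog '[1,0,0,5,0, 1,0,0,9.4,0, 1,0,0,9.4,0, 1,-0.7,0,9.4,0, 1,-1.4,0,9.4,0, 1,-2.1,0,9.4,0, 1,-2.8,0,9.4,0, 1,-3.5,0,9.4,0, 1,-4.2,0,9.4,0, 1,-4.9,0,9.4,0, 1,-5.1,0,9.4,0, 1,-5.1,0,4.5,0]'
python3 -m jog '[1,5.1,0,-4.5,0, 1,5.1,0,-4.5,0, 1,5.1,0,-4.5,0, 1,5.1,0,-4.5,0, 1,5.1,0,-4.5,0]'
python3 chk.py; ls pics
```

```text
time_s: 9.43
eef_pos: [611.9, 19.2, 181.4]
tool_rot: [179.9, -0.3, -164.3]
wrist_force: [0.7, -0.0, 0.4]
grip_width: 0.0
grasp_force: 0.0
time_s: 10.05
eef_pos: [564.1, 5.7, 227.4]
tool_rot: [180.0, -0.1, -164.3]
wrist_force: [0.6, -0.3, -0.4]
grip_width: -0.1
grasp_force: 0.0
10.05 [564.14800123   5.74612644 227.43154944] [ 1.79977885e+02 -6.72700349e-02 -1.64286085e+02]
tcp [-27.82837863 -52.97838546 227.43154944]
L 183 [ -4.1  44.3 139.2] -0.121204793903587
R 206 [ -5.3 -63.9 139.4] -1.6717340409764154
scene.png
side.png
w.png
w2.png
w_1005.png
w_545.png
w_787.png
z0.png
z1.png
```

View pics/w_1005.png

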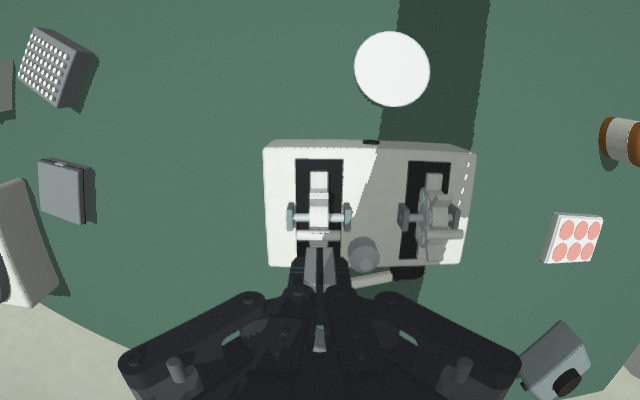

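Both bars stand upright, right at (320,238) and left at (440,235). The objective at (362,253) and the labware are undisturbed, and the arm is clear.

```bash
python3 -c "
from workcell import *
print(finish_job())"
```

```text
the job is handed in; nothing more can be done
None
```

I rolled each wheel two clicks and handed the job in at about 10 s; the last wrist-camera check put both T-bars within 2° of upright, no labware looked disturbed, and the arm was clear (`finish_job()` gave no verdict).

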